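# Index the measuring table and take a reading

## Robot

A 7-joint arm with a two-finger parallel gripper is mounted at the origin on the work surface. World frame = base frame: x ahead of the robot, y to its left, z up, the work surface at z = 0. Lengths are in m, angles in rad, forces in N, time in s.
With the tool pointing down it reaches from about 0.4 to 0.85 m from the base axis. Payload 10.4 kg.
Tool frame: the origin (TCP) lies between the finger pads; the fingertips stand tcp_to_tips ahead of it and the grasp point (between the pads) lies 8 mm behind it (tcp_to_tips is the distance from the TCP to the fingertips, in m); z points along the fingers, y is the line along which they close (so a half turn about z gives the same grasp; the last joint's range is limited). The gripper opens to 85 mm and grips with 20 to 120 N. Pads are 22 mm wide; open, the fingers measure 114 mm over their backs; the gripper's body (76 mm by 85 mm) begins 54 mm behind the grasp point. The pads swing forward as they close: fully open they stand 13 mm farther back than shut.
Start: joints at [-1.241, 0.332, -0.065, 1.46, 0.022, 1.35, -0.088], TCP at [0.216, 0.587, 0.242] pointing down, gripper open.
Joint ranges: [-2.6, 2.6], [-0.5, 2.12], [-1.47, 1.34], [0.16, 2.42], [-1.27, 4.41], [0.06, 2.06], [-2.6, 2.6]. Speed limits (rad/s): [2.22, 2.22, 2.79, 2.79, 3.14, 3.14, 3.14].

## Interface

Orientations are given as a unit quaternion [x, y, z, w].
In Python, from workcell import * gives the robot as it stands.
- The arm moves only by the tool apply_moves, never from a script. Its argument "rows" is a list of rows, each an object of numbers: "x", "y", "z": the shift along the tool's x, y, z in mm; "ax", "ay", "az": the turn, a rotation vector about the tool's x, y, z in degrees; "gripper": the closure, from 0 (fully open) to 1 (shut). A call has 1 to 5 rows; each row shifts and turns the commanded pose from where the row before left it, along the tool's axes as they then stand; what a row does not reach is not made up. A row lasts 1/12 s, in which the tool goes at most 41.7 mm and 7.16 degrees, less where a joint would pass 70% of its speed; a pose out of reach is approached as far as the arm can. A call with a gripper value outside its range is refused whole. The fingers move at their own pace and stop on an object; "newtons" is the grip in N (left out, the last holds). Time passes only in rows, so rows that do not move let the fingers close. It gives the time, the measured TCP pose, the force, the opening and the grip force at its end, in the units of the state.
- get_obs(): the state, without advancing time (a new reading comes with each control period).
- camera(name): name is "scene" or "top" or "wrist"; returns a dict with "color" (384x512x3 uint8, red, green, blue), "fov_y" (degrees; the focal length in pixels is half the picture's height over the tangent of half this angle, whatever the lens; pixels are square), "cx", "cy" (the principal point, pixels), "k1" (the pictures are not rectified: a ray, as slopes to the right and down, at radius r is drawn at 1 + k1 r^2 times it, then the intrinsics apply), "rvec" (rotation vector, rad) and "tvec" (3), from world to camera coordinates, as OpenCV has them. Camera axes: x right, y down, z forward; pixel columns grow to the right and rows downward; lengths in m; the calibration is good to about 2 mm. A picture is of the moment at which its call begins. There is no depth.
- hand_in(): hands the job in; it is judged then, once.
The state is a dict: "clock": time; "joint_pos": joint angles; "joint_velocities": joint speeds; "tau": joint torques, N m; "position": TCP position; "ee_rot": TCP orientation; "ft_force": force on the tool from outside, world axes, zero at the start; "torque": the same for the moment, N m; "grip_width": opening from 0.0 (shut) to 1.0 (fully open); "grasp_force": force on a finger pad.
Only numpy, scipy, OpenCV 4.12 (cv2) and the standard library are available. Lean on these libraries where they do the work, as an engineer would, in place of code of your own. Each camera call takes 0.05 s, during which the arm holds its last target. There are 200 camera calls.

## Task

Push the round index table on by one station, whichever way is the short way, so that the brass toothed wheel comes to rest under the measuring probe with the table settled in its detent; do not carry it past, do not bring the drum under the probe, and leave both brass pieces sitting in their seats. Only then press the white button on the readout unit fully down to take the reading, and let it come up again. Leave the wooden case, the loupe and the caliper where they are.

Things in the scene. Friction and masses are not known exactly. Their poses are not given: they have to be found in the camera images.
- hub (a point): Centre of the top face of the index table, on its axis, 46 mm above the bench; fixed to the base: x points level towards the probe, z up. The table is a round aluminium disc 260 mm across, 12 mm thick. 78 mm from its centre it has six shallow round seats 60 degrees apart (rims 4 mm high, inner diameter 34 mm), one of them under the probe, empty at the start.
- indexer: Fixed grey base plate of the index table, 360 x 200 x 18 mm, reaching 135 mm from the table's axis away from the probe and 225 mm towards it. Origin on the bench, on the table's axis; x points to the probe and its column. The column, 208 mm high, stands 175 mm from the axis and carries a level arm (underside 157 mm above the bench) out to the probe.
- turntable (a joint): Rotation of the disc, rad, 0 at the start, positive counter-clockwise from above; turns both ways. A sprung detent holds it every 60 degrees (0, +-1.047, ..): about 0.5 N m is needed to leave a detent (about 4.5 N at a peg); a little past half way (from about 0.65 rad) the detent draws the disc on to the next position by itself, briskly but damped.
- probe_tip (a point): Lower tip of the slender vertical steel measuring probe (11 mm thick), fixed 85 mm above the bench and 78 mm from the disc's axis. It does not move; the pieces pass under it.
- peg0 (a point): Top centre of one of six equal upright steel push pegs on the disc, 12 mm in diameter, 50 mm tall (top 96 mm above the bench), 115 mm from the disc's axis, midway between seats. Turns with the disc. peg0 to peg5 follow counter-clockwise 60 degrees apart; at the start peg0 is 30 degrees counter-clockwise of the probe.
- peg1 (a point): Top centre of one of six equal upright steel push pegs on the disc, 12 mm in diameter, 50 mm tall (top 96 mm above the bench), 115 mm from the disc's axis, midway between seats. Turns with the disc. peg0 to peg5 follow counter-clockwise 60 degrees apart; at the start peg0 is 30 degrees counter-clockwise of the probe.
- peg2 (a point): Top centre of one of six equal upright steel push pegs on the disc, 12 mm in diameter, 50 mm tall (top 96 mm above the bench), 115 mm from the disc's axis, midway between seats. Turns with the disc. peg0 to peg5 follow counter-clockwise 60 degrees apart; at the start peg0 is 30 degrees counter-clockwise of the probe.
- peg3 (a point): Top centre of one of six equal upright steel push pegs on the disc, 12 mm in diameter, 50 mm tall (top 96 mm above the bench), 115 mm from the disc's axis, midway between seats. Turns with the disc. peg0 to peg5 follow counter-clockwise 60 degrees apart; at the start peg0 is 30 degrees counter-clockwise of the probe.
- peg4 (a point): Top centre of one of six equal upright steel push pegs on the disc, 12 mm in diameter, 50 mm tall (top 96 mm above the bench), 115 mm from the disc's axis, midway between seats. Turns with the disc. peg0 to peg5 follow counter-clockwise 60 degrees apart; at the start peg0 is 30 degrees counter-clockwise of the probe.
- peg5 (a point): Top centre of one of six equal upright steel push pegs on the disc, 12 mm in diameter, 50 mm tall (top 96 mm above the bench), 115 mm from the disc's axis, midway between seats. Turns with the disc. peg0 to peg5 follow counter-clockwise 60 degrees apart; at the start peg0 is 30 degrees counter-clockwise of the probe.
- wheel: Brass clock wheel, loose in the seat next to the probe on one side (which side varies): toothed spoked rim 60 mm across, 4 mm thick, on a hub 31 mm across and 8 mm high sitting in the seat; a thin steel arbor reaches 24 mm above its underside. About 70 g. Origin at the centre of the hub's underside, z up.
- drum: Plain smooth brass drum, 31 mm across, 26 mm high, loose in the seat next to the probe on the other side from the toothed wheel. About 120 g. Origin at the centre of its underside, z up.
- button (a joint): Travel of the button in m: 0 when up, 0.006 when fully down; a spring returns it, about 5 N holds it fully down.
- button_top (a point): Centre of the upper face of the round white push button, 28 mm across, pressed straight down. It is on the top of the readout unit, a grey box 100 x 110 x 45 mm fixed to the bench, on the half nearer the robot beside a small dark screen. The unit stands to the left or the right of the index table. The point moves with the button.
- case: Small wooden case, 90 x 110 x 50 mm, loose on the bench on the other side of the index table from the readout unit. Origin at the centre of its underside. Leave alone.
- loupe: Black eyeglass loupe, 40 mm across and 34 mm high, standing on the bench at the far left. Origin at the centre of its underside. Leave alone.
- caliper: Steel caliper about 200 mm long, lying on a green cutting mat at the far right. Origin at the middle of its beam, on its underside. Leave alone.

How it is judged:
On the way, in this order (a step that is already met when the one before it is completed fails the run):
1. the toothed wheel is under the probe and the table rests in the next detent (horizontal distance between wheel and probe_tip below 0.006 m and (value of joint turntable between 0.987 and 1.107 rad or value of joint turntable between -1.107 and -0.987 rad) and velocity of joint turntable between -0.05 and 0.05 rad/s), for 0.2 s.
2. the button is pressed fully down (value of joint button above 0.005 m and horizontal distance between wheel and probe_tip below 0.006 m and (value of joint turntable between 0.987 and 1.107 rad or value of joint turntable between -1.107 and -0.987 rad)), for 0.05 s.
At the end, for the whole second after the job is handed in: The table rests one detent from its start (joint within 0.06 rad of +1.047 or -1.047), the toothed wheel's centre is within 6 mm of the probe's axis, both brass pieces sit upright in their seats (undersides less than 3 mm above the disc, tilt under 0.1 rad), and the button is up again (under 1 mm) (all of step 1 and height (world z) of each of wheel, drum below 0.049 m and angle between each of wheel, drum's own z axis and vertical below 0.1 rad and value of joint button below 0.001 m and linear speed of wheel below 0.02 m/s); the robot touches nothing.
It fails at once if the button is pressed (over 3 mm) while the wheel is not under the probe (within 10 mm) (value of joint button above 0.003 m and horizontal distance between wheel and probe_tip above 0.01 m).
It fails at once if the table is carried on past half way to the detent beyond (over 1.57 rad either way) (not (value of joint turntable between -1.57 and 1.57 rad)).
It fails at once if the drum is brought under the probe (within 15 mm) (horizontal distance between drum and probe_tip below 0.015 m).
It fails at once if a brass piece leaves its seat (over 10 mm up) or tips over (0.4 rad) (height (world z) of any of wheel, drum above 0.056 m or angle between any of wheel, drum's own z axis and vertical above 0.4 rad).
It fails at once if the case, the loupe or the caliper is moved by more than 20 mm (distance of any of case, loupe, caliper from where it was at the start of the episode above 0.02 m).
It also fails if it takes over 51 s, if anything falls off the work surface, if the arm or the gripper's body presses on something with over 40 N, if the wrist force passes 120 N, or if a joint passes its speed limit or range.

## Working session

There is one attempt and no reset: what is moved stays moved. The work goes in short steps, Python scripts to look and compute and a tool call to move; the robot and the scene stay as the last step left them, time stands still between calls to the robot, and variables do not carry over. Pictures are saved under pics/ and viewed, at most 10 in all, crops included, and the job is handed in when it is done.

Besides the shell and the picture viewer there is one more tool, called after "Call:" as name([rows], argument=value, ...), one row to a line, values as JSON. apply_moves: Moves the arm, as the interface text tells. Its arguments: {"type":"object","properties":{"rows":{"type":"array","items":{"type":"object","properties":{"x":{"type":"number"},"y":{"type":"number"},"z":{"type":"number"},"ax":{"type":"number"},"ay":{"type":"number"},"az":{"type":"number"},"gripper":{"type":"number"}}}},"newtons":{"type":"number"}},"required":["rows"]}

```bash
mkdir -p pics
cat > h.py <<'E'
from workcell import *
import numpy as np, cv2
from scipy.spatial.transform import Rotation as R
def snap(n,f):
    c=camera(n); cv2.imwrite('pics/'+f+'.png',c['color'][:,:,::-1]); np.save('pics/'+f+'.npy',{k:v for k,v in c.items() if k!='color'},allow_pickle=True); return c
def ray(c,u,v):
    H=384; f=H/2/np.tan(np.radians(c['fov_y'])/2)
    d=np.array([(u-c['cx'])/f,(v-c['cy'])/f]); s=d.copy()
    for _ in range(30): s=d/(1+c['k1']*(s@s))
    M=R.from_rotvec(np.ravel(c['rvec'])).as_matrix(); o=-M.T@np.ravel(c['tvec'])
    return o, M.T@np.array([s[0],s[1],1])
def atz(c,u,v,z):
    o,d=ray(c,u,v); return o+d*(z-o[2])/d[2]
def load(f): return np.load('pics/'+f+'.npy',allow_pickle=True).item()
def proj(c,p):
    M=R.from_rotvec(np.ravel(c['rvec'])).as_matrix(); q=M@np.array(p)+np.ravel(c['tvec'])
    s=q[:2]/q[2]; s=s*(1+c['k1']*(s@s)); f=192/np.tan(np.radians(c['fov_y'])/2)
    return s*f+[c['cx'],c['cy']]
E
python3 - <<'E'
from h import *
a=snap('top','top1');b=snap('scene','sc1')
for f in('top1','sc1'):
    i=cv2.imread(f'pics/{f}.png');cv2.imwrite(f'pics/{f}b.png',cv2.resize(i,(800,600),interpolation=cv2.INTER_CUBIC))
o=get_obs();print(o)
import workcell;print([n for n in dir(workcell) if not n.startswith('__')])
E
```

```text
{'clock': 0.1, 'joint_pos': array([-1.24059655,  0.33277631, -0.06468764,  1.46082732,  0.02159173,
        1.34988189, -0.08850757]), 'joint_velocities': array([ 3.39056463e-04, -1.42934348e-03, -2.35996581e-05, -2.44039811e-03,
       -6.78006407e-04,  1.07119566e-03,  2.49991766e-03]), 'tau': array([ 1.76604211e-03, -6.26750422e+01,  4.95271536e-02, -3.92432499e+01,
        1.64349633e-02,  7.03064259e-03,  1.71097798e-05]), 'position': array([0.21585496, 0.5862196 , 0.24162998]), 'ee_rot': array([ 1.75487667e-01,  9.84481447e-01, -5.93490614e-04, -8.09087698e-05]), 'ft_force': array([ 1.07075977, -0.27297371,  0.01595262]), 'torque': array([-0.05061924,  0.03385054,  0.04250658]), 'grasp_force': 0.0, 'grip_width': 0.9965977665751101}
['MotionError', 'camera', 'get_obs', 'hand_in', 'tcp_to_tips']
```

View pics/top1b.png

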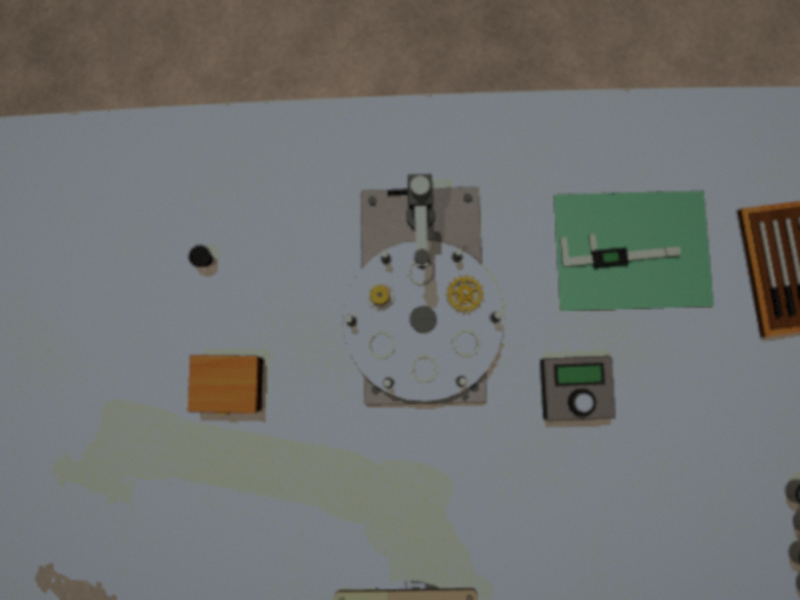

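View pics/sc1b.png

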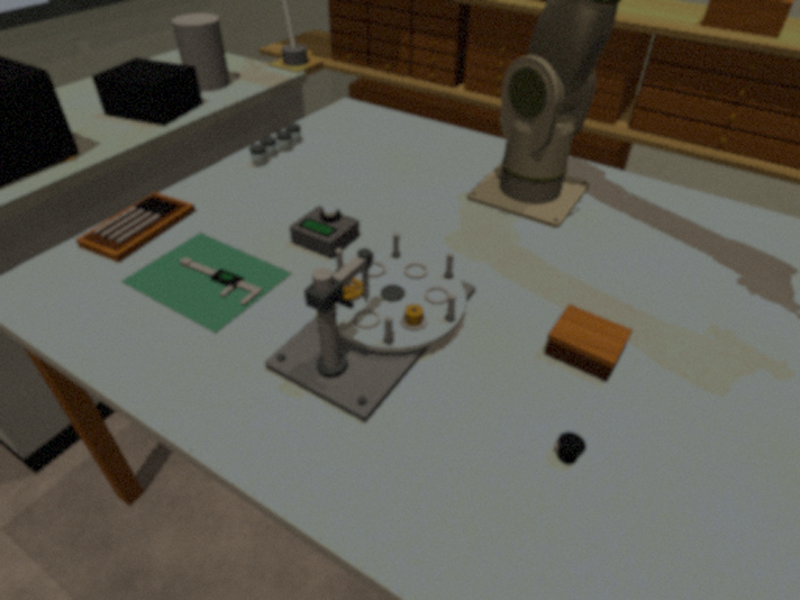

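The top view shows the hub at about (423,319) in the 800 px picture. The toothed wheel is right of the probe at (465,294), the drum left at (380,295) and the button right at (583,402). So the short way is counter-clockwise. I'll enlarge a crop to get closer readings.

Run:
```python
from h import *
i=cv2.imread('pics/top1.png')[140:270,210:400]
cv2.imwrite('pics/c1.png',cv2.resize(i,None,fx=4,fy=4,interpolation=cv2.INTER_CUBIC))
c=load('top1');s=.64
for n,u,v,z in[('hub',423,319,.046),('p0',386,258,.096),('p1',351,320,.096),('p2',388,383,.096),('p3',461,381,.096),('p4',495,316,.096),('p5',457,257,.096),('wheel',465,294,.058),('drum',380,295,.072),('btn',583,402,.05),('col',420,185,.208)]:
    print(n,atz(c,u*s,v*s,z).round(4))
print(tcp_to_tips)
```

```text
hub [ 0.55   -0.0415  0.046 ]
p0 [0.6421 0.0131 0.096 ]
p1 [0.5474 0.0692 0.096 ]
p2 [0.4499 0.0147 0.096 ]
p3 [ 0.4499 -0.0958  0.096 ]
p4 [ 0.547  -0.1513  0.096 ]
p5 [ 0.6402 -0.0967  0.096 ]
wheel [ 0.5869 -0.1094  0.058 ]
drum [0.5876 0.0251 0.072 ]
btn [ 0.4109 -0.2895  0.05  ]
col [ 0.7241 -0.0423  0.208 ]
0.011
```

View pics/c1.png

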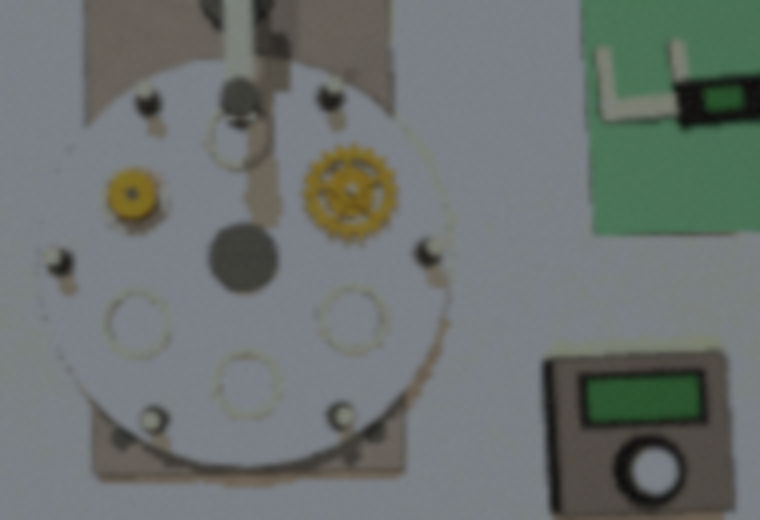

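The crop agrees with this: the hub is near (0.547, -0.041), peg2 near (0.447, 0.016) and the button near (0.409, -0.291). The plan is to push peg2 towards -y with the closed fingers, on the robot's side of the table. First I'll square up the yaw.

Call:
apply_moves([
  {"az":-6.7,"gripper":1},
  {"az":-6.7,"gripper":1},
  {"az":-6.7,"gripper":1},
  {"x":-15,"y":-20,"gripper":1},
  {"x":-15,"y":-35,"gripper":1},
], newtons=40)

```text
invalid input at $.rows[0]: expected keys x, y, z, ax, ay, az, gripper
```

Call:
apply_moves([
  {"x":0,"y":0,"z":0,"ax":0,"ay":0,"az":-6.7,"gripper":1},
  {"x":0,"y":0,"z":0,"ax":0,"ay":0,"az":-6.7,"gripper":1},
  {"x":0,"y":0,"z":0,"ax":0,"ay":0,"az":-6.7,"gripper":1},
  {"x":-15,"y":-20,"z":0,"ax":0,"ay":0,"az":0,"gripper":1},
  {"x":-15,"y":-35,"z":0,"ax":0,"ay":0,"az":0,"gripper":1},
], newtons=40)

```text
clock: 0.52
position: [0.2441, 0.5329, 0.2411]
ee_rot: [-0.002, 1.0, -0.0, -0.001]
ft_force: [2.1, -0.4, 0.2]
grip_width: 0.296
grasp_force: 0.0
```

Call:
apply_moves([
  {"x":-14,"y":-34,"z":0,"ax":0,"ay":0,"az":0,"gripper":1},
  {"x":-14,"y":-34,"z":0,"ax":0,"ay":0,"az":0,"gripper":1},
  {"x":-14,"y":-34,"z":0,"ax":0,"ay":0,"az":0,"gripper":1},
  {"x":-14,"y":-34,"z":0,"ax":0,"ay":0,"az":0,"gripper":1},
  {"x":-14,"y":-34,"z":0,"ax":0,"ay":0,"az":0,"gripper":1},
])

```text
clock: 0.93
position: [0.3157, 0.3594, 0.242]
ee_rot: [0.001, 1.0, -0.0, -0.0]
ft_force: [0.5, 0.0, 0.2]
grip_width: 0.003
grasp_force: 0.0
```

Call:
apply_moves([
  {"x":-14,"y":-34,"z":0,"ax":0,"ay":0,"az":0,"gripper":1},
  {"x":-14,"y":-34,"z":0,"ax":0,"ay":0,"az":0,"gripper":1},
  {"x":-14,"y":-34,"z":0,"ax":0,"ay":0,"az":0,"gripper":1},
  {"x":-14,"y":-34,"z":0,"ax":0,"ay":0,"az":0,"gripper":1},
  {"x":-14,"y":-34,"z":0,"ax":0,"ay":0,"az":0,"gripper":1},
])

```text
clock: 1.35
position: [0.3853, 0.1893, 0.2422]
ee_rot: [0.001, 1.0, 0.0, -0.0]
ft_force: [-0.6, -0.0, 0.6]
grip_width: -0.001
grasp_force: 0.0
```

Call:
apply_moves([
  {"x":-14,"y":-34,"z":0,"ax":0,"ay":0,"az":0,"gripper":1},
  {"x":-14,"y":-34,"z":0,"ax":0,"ay":0,"az":0,"gripper":1},
  {"x":-14,"y":-34,"z":0,"ax":0,"ay":0,"az":0,"gripper":1},
  {"x":0,"y":0,"z":0,"ax":0,"ay":0,"az":0,"gripper":1},
  {"x":0,"y":0,"z":0,"ax":0,"ay":0,"az":0,"gripper":1},
])

```text
clock: 1.77
position: [0.4273, 0.0873, 0.2422]
ee_rot: [0.003, 1.0, 0.0, -0.0]
ft_force: [-0.8, 0.8, -0.5]
grip_width: -0.001
grasp_force: 0.0
```

Call:
apply_moves([
  {"x":-10,"y":-15,"z":33,"ax":0,"ay":0,"az":0,"gripper":1},
  {"x":0,"y":0,"z":35,"ax":0,"ay":0,"az":0,"gripper":1},
  {"x":0,"y":0,"z":35,"ax":0,"ay":0,"az":0,"gripper":1},
  {"x":0,"y":0,"z":35,"ax":0,"ay":0,"az":0,"gripper":1},
  {"x":0,"y":0,"z":28,"ax":0,"ay":0,"az":0,"gripper":1},
])

```text
clock: 2.18
position: [0.4356, 0.0749, 0.0739]
ee_rot: [0.0, 1.0, -0.0, -0.001]
ft_force: [-0.0, 0.1, 0.3]
grip_width: 0.006
grasp_force: 0.0
```

Run:
```python
from h import *
snap('top','top2');o=get_obs();print(o['position'],o['ft_force'])
i=cv2.imread('pics/top2.png')[140:270,210:400]
cv2.imwrite('pics/c2.png',cv2.resize(i,None,fx=4,fy=4,interpolation=cv2.INTER_CUBIC))
```

```text
[0.43290903 0.07427962 0.06972408] [-4.65450902 -0.78324337 -4.48987604]
```

View pics/c2.png

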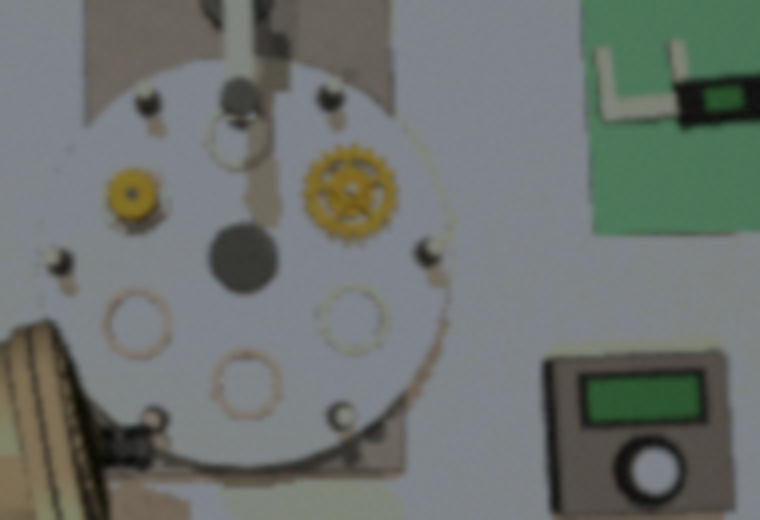

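The tool is at (0.433, 0.074), left of peg2. Peg2 is at crop (155,420) and the disc hasn't moved. Next I'll approach gently and push.

Call:
apply_moves([
  {"x":0,"y":0,"z":0,"ax":0,"ay":0,"az":0,"gripper":1},
  {"x":0,"y":-8,"z":0,"ax":0,"ay":0,"az":0,"gripper":1},
  {"x":0,"y":-8,"z":0,"ax":0,"ay":0,"az":0,"gripper":1},
  {"x":0,"y":-8,"z":0,"ax":0,"ay":0,"az":0,"gripper":1},
  {"x":0,"y":0,"z":0,"ax":0,"ay":0,"az":0,"gripper":1},
])

```text
clock: 2.65
position: [0.4377, 0.0483, 0.0777]
ee_rot: [0.002, 1.0, 0.0, 0.001]
ft_force: [-0.5, 0.5, -1.0]
grip_width: 0.0
grasp_force: 0.0
```

Call:
apply_moves([
  {"x":0,"y":-7,"z":0,"ax":0,"ay":0,"az":0,"gripper":1},
  {"x":0,"y":-7,"z":0,"ax":0,"ay":0,"az":0,"gripper":1},
  {"x":0,"y":-7,"z":0,"ax":0,"ay":0,"az":0,"gripper":1},
  {"x":0,"y":0,"z":0,"ax":0,"ay":0,"az":0,"gripper":1},
])

```text
clock: 2.98
position: [0.4364, 0.0282, 0.0764]
ee_rot: [0.002, 1.0, 0.0, -0.0]
ft_force: [-0.1, 3.1, 1.6]
grip_width: 0.003
grasp_force: 1.5
```

Call:
apply_moves([
  {"x":0,"y":-7,"z":0,"ax":0,"ay":0,"az":0,"gripper":1},
  {"x":0,"y":-7,"z":0,"ax":0,"ay":0,"az":0,"gripper":1},
  {"x":0,"y":-7,"z":0,"ax":0,"ay":0,"az":0,"gripper":1},
  {"x":0,"y":-7,"z":0,"ax":0,"ay":0,"az":0,"gripper":1},
  {"x":0,"y":0,"z":0,"ax":0,"ay":0,"az":0,"gripper":1},
])

```text
clock: 3.4
position: [0.4263, 0.0035, 0.0737]
ee_rot: [0.0, 1.0, 0.002, -0.012]
ft_force: [-49.7, 17.4, 35.5]
grip_width: -0.003
grasp_force: 30.4
```

Run:
```python
from h import *
snap('top','top3');o=get_obs();print(o['position'],o['ft_force'])
i=cv2.imread('pics/top3.png')[140:270,210:400]
cv2.imwrite('pics/c3.png',cv2.resize(i,None,fx=4,fy=4,interpolation=cv2.INTER_CUBIC))
```

```text
[0.42635189 0.00368617 0.07376014] [-49.03809832  16.40086297  34.22183975]
```

View pics/c3.png

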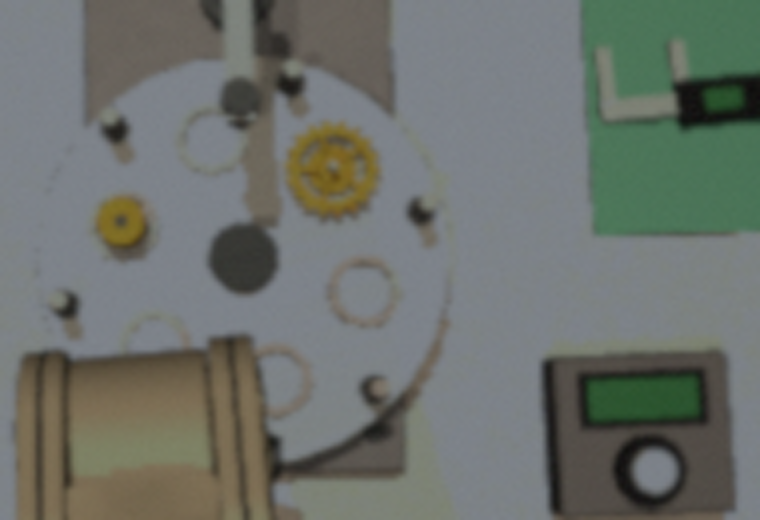

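The disc has turned only about 14°, with the peg jammed on the finger's inner corner: the force is mostly radial, about 50 N. I'll back off and let the detent return. Then I'll raise the tool so only the fingertips touch, and follow the arc with the peg centred on the finger.

Call:
apply_moves([
  {"x":6,"y":3,"z":0,"ax":0,"ay":0,"az":0,"gripper":1},
  {"x":4,"y":8,"z":0,"ax":0,"ay":0,"az":0,"gripper":1},
  {"x":0,"y":12,"z":0,"ax":0,"ay":0,"az":0,"gripper":1},
  {"x":0,"y":15,"z":0,"ax":0,"ay":0,"az":0,"gripper":1},
  {"x":0,"y":5,"z":0,"ax":0,"ay":0,"az":0,"gripper":1},
])

```text
clock: 3.87
position: [0.4269, 0.0456, 0.0764]
ee_rot: [0.0, 1.0, 0.0, 0.0]
ft_force: [0.2, -1.2, 1.0]
grip_width: 0.002
grasp_force: 0.0
```

Call:
apply_moves([
  {"x":-10,"y":0,"z":-10,"ax":0,"ay":0,"az":0,"gripper":1},
  {"x":-12,"y":0,"z":0,"ax":0,"ay":0,"az":0,"gripper":1},
  {"x":0,"y":0,"z":0,"ax":0,"ay":0,"az":0,"gripper":1},
  {"x":0,"y":0,"z":0,"ax":0,"ay":0,"az":0,"gripper":1},
])

```text
clock: 4.2
position: [0.4489, 0.0435, 0.0861]
ee_rot: [0.001, 1.0, -0.0, -0.0]
ft_force: [-0.3, 0.3, 0.3]
grip_width: -0.001
grasp_force: 0.0
```

Run:
```python
from h import *
snap('top','top4');o=get_obs();print(o['clock'],o['position'],o['ft_force'])
a=cv2.imread('pics/top4.png')[140:270,210:400]
c=snap('wrist','w4')
w=cv2.imread('pics/w4.png')
a=cv2.resize(a,(400,274),interpolation=cv2.INTER_CUBIC);w=cv2.resize(w,(400,300))
cv2.imwrite('pics/c4.png',np.vstack([a,w]))
for p in([.447,.016,.096],[.447,-.099,.096]): print(proj(c,p))
```

```text
4.25 [0.44834601 0.04349246 0.08592861] [ 0.00704569  0.45092481 -0.58894789]
[191.87966749 268.37748765]
[-51.18232458 262.18502464]
```

View pics/c4.png

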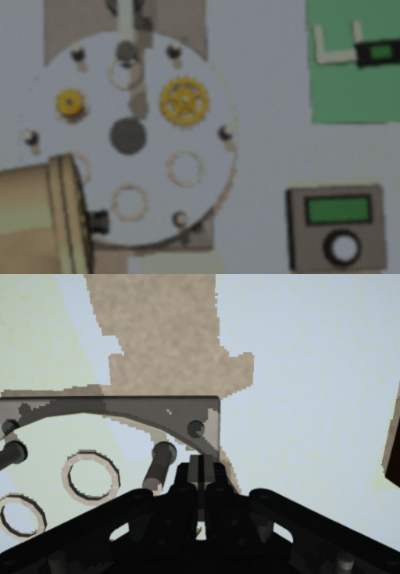

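The disc is back at 0. In the wrist view peg2's top is where I computed it, at (192,268) in the full picture. Now I'll push along the arc.

Call:
apply_moves([
  {"x":0,"y":-8,"z":0,"ax":0,"ay":0,"az":0,"gripper":1},
  {"x":0,"y":-7,"z":0,"ax":0,"ay":0,"az":0,"gripper":1},
  {"x":5,"y":-9,"z":0,"ax":0,"ay":0,"az":0,"gripper":1},
  {"x":4,"y":-9,"z":0,"ax":0,"ay":0,"az":0,"gripper":1},
])

```text
clock: 4.63
position: [0.4385, 0.0117, 0.0858]
ee_rot: [0.0, 1.0, 0.001, -0.001]
ft_force: [1.3, 5.0, -1.5]
grip_width: 0.004
grasp_force: 2.5
```

Only the expected 5 N now.

Call:
apply_moves([
  {"x":3,"y":-9,"z":0,"ax":0,"ay":0,"az":0,"gripper":1},
  {"x":2,"y":-10,"z":0,"ax":0,"ay":0,"az":0,"gripper":1},
  {"x":1,"y":-10,"z":0,"ax":0,"ay":0,"az":0,"gripper":1},
])

```text
clock: 4.88
position: [0.4324, -0.0184, 0.0859]
ee_rot: [0.001, 1.0, 0.0, -0.001]
ft_force: [-2.0, 3.2, -0.6]
grip_width: 0.001
grasp_force: 1.4
```

Call:
apply_moves([
  {"x":0,"y":-10,"z":0,"ax":0,"ay":0,"az":0,"gripper":1},
  {"x":-1,"y":-10,"z":0,"ax":0,"ay":0,"az":0,"gripper":1},
  {"x":-1,"y":-9,"z":0,"ax":0,"ay":0,"az":0,"gripper":1},
])

```text
clock: 5.13
position: [0.4358, -0.0485, 0.0864]
ee_rot: [0.001, 1.0, -0.0, 0.0]
ft_force: [0.6, 0.6, -1.0]
grip_width: -0.001
grasp_force: 0.4
```

Call:
apply_moves([
  {"x":0,"y":0,"z":0,"ax":0,"ay":0,"az":0,"gripper":1},
  {"x":0,"y":0,"z":0,"ax":0,"ay":0,"az":0,"gripper":1},
  {"x":0,"y":0,"z":0,"ax":0,"ay":0,"az":0,"gripper":1},
  {"x":0,"y":0,"z":0,"ax":0,"ay":0,"az":0,"gripper":1},
  {"x":0,"y":0,"z":0,"ax":0,"ay":0,"az":0,"gripper":1},
])

```text
clock: 5.55
position: [0.4357, -0.0465, 0.0863]
ee_rot: [0.001, 1.0, 0.0, 0.0]
ft_force: [1.2, -0.1, 0.2]
grip_width: -0.003
grasp_force: 0.0
```

Run:
```python
from h import *
snap('top','top5');o=get_obs();print(o['clock'],o['position'],o['ft_force'])
i=cv2.imread('pics/top5.png')[140:270,210:400]
cv2.imwrite('pics/c5.png',cv2.resize(i,None,fx=4,fy=4,interpolation=cv2.INTER_CUBIC))
```

```text
5.6 [ 0.43573368 -0.04650723  0.08629003] [-0.01378933 -0.43324896 -0.09232635]
```

View pics/c5.png

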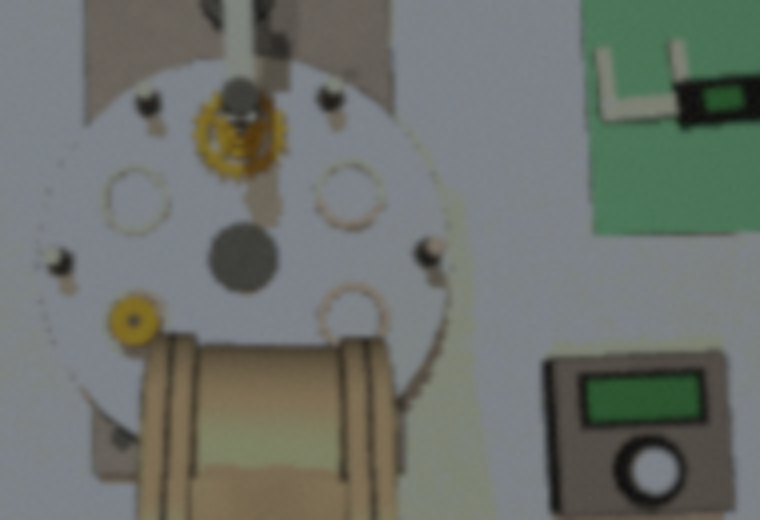

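The wheel is under the probe at crop (240,133), with the pegs back on the detent lattice and the drum seated. I'll lift clear and go over to the button.

Call:
apply_moves([
  {"x":0,"y":0,"z":-20,"ax":0,"ay":0,"az":0,"gripper":1},
  {"x":0,"y":0,"z":-35,"ax":0,"ay":0,"az":0,"gripper":1},
  {"x":0,"y":0,"z":-35,"ax":0,"ay":0,"az":0,"gripper":1},
  {"x":3,"y":-20,"z":0,"ax":0,"ay":0,"az":0,"gripper":1},
  {"x":3,"y":-33,"z":0,"ax":0,"ay":0,"az":0,"gripper":1},
])

```text
clock: 6.02
position: [0.4312, -0.0977, 0.1783]
ee_rot: [-0.002, 1.0, 0.001, 0.002]
ft_force: [1.0, -0.6, -0.3]
grip_width: -0.003
grasp_force: 0.0
```

Call:
apply_moves([
  {"x":3,"y":-33,"z":0,"ax":0,"ay":0,"az":0,"gripper":1},
  {"x":3,"y":-33,"z":0,"ax":0,"ay":0,"az":0,"gripper":1},
  {"x":3,"y":-33,"z":0,"ax":0,"ay":0,"az":0,"gripper":1},
  {"x":3,"y":-33,"z":0,"ax":0,"ay":0,"az":0,"gripper":1},
  {"x":0,"y":0,"z":0,"ax":0,"ay":0,"az":0,"gripper":1},
])

```text
clock: 6.43
position: [0.4159, -0.2377, 0.1768]
ee_rot: [0.004, 1.0, -0.001, 0.0]
ft_force: [0.0, 0.1, 0.5]
grip_width: -0.004
grasp_force: 0.0
```

Run:
```python
from h import *
c=load('top1');print(atz(c,374,257.75,.052))
c=snap('wrist','w6');o=get_obs();print(o['clock'],o['position'],o['ft_force'])
print(proj(c,[.4095,-.2916,.052]))
cv2.imwrite('pics/w6b.png',cv2.resize(cv2.imread('pics/w6.png'),(800,600),interpolation=cv2.INTER_CUBIC))
```

```text
[ 0.40978008 -0.29116364  0.052     ]
6.4833 [ 0.41647448 -0.2348153   0.17640344] [-0.03172953  0.75326697  0.10791656]
[191.81605214 180.9072247 ]
```

View pics/w6b.png

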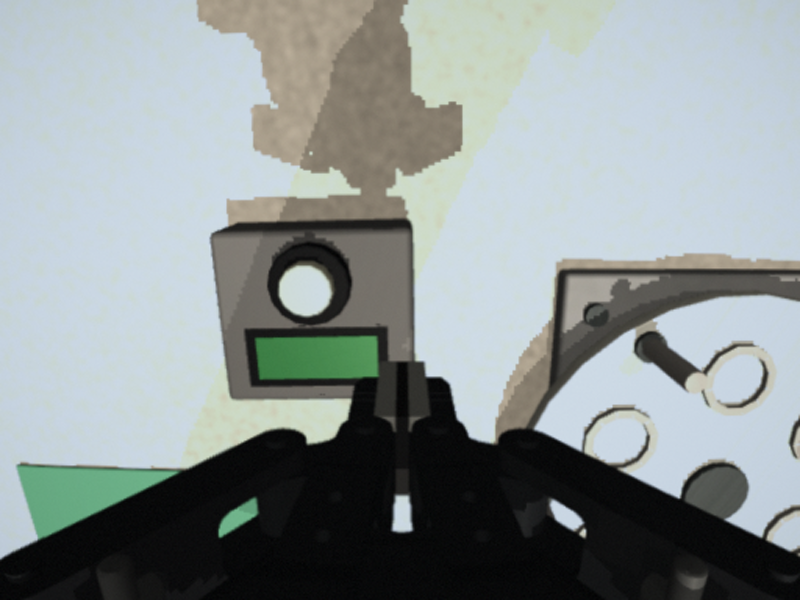

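The button is at (305,289) in the enlarged view, i.e. (195.2,185.0) in the full picture. I'll triangulate it with the top view's (374,257.75).

Run:
```python
from h import *
o1,d1=ray(load('top1'),374,257.75);o2,d2=ray(load('w6'),195.2,185)
s=np.linalg.lstsq(np.c_[d1,-d2],o2-o1,rcond=None)[0];print(o1+s[0]*d1,o2+s[1]*d2)
for z in(.05,.055,.06):print(z,atz(load('w6'),195.2,185,z),atz(load('top1'),374,257.75,z))
```

```text
[ 0.41029691 -0.28840798  0.0635427 ] [ 0.41010785 -0.28673473  0.0631517 ]
0.05 [ 0.41350861 -0.28942371  0.05      ] [ 0.40969053 -0.29164111  0.05      ]
0.055 [ 0.41221571 -0.28840141  0.055     ] [ 0.40991441 -0.29044743  0.055     ]
0.06 [ 0.41092281 -0.28737912  0.06      ] [ 0.41013829 -0.28925375  0.06      ]
```

Call:
apply_moves([
  {"x":3,"y":-30,"z":0,"ax":0,"ay":0,"az":0,"gripper":1},
  {"x":2,"y":-24,"z":15,"ax":0,"ay":0,"az":0,"gripper":1},
  {"x":0,"y":0,"z":35,"ax":0,"ay":0,"az":0,"gripper":1},
  {"x":0,"y":0,"z":33,"ax":0,"ay":0,"az":0,"gripper":1},
  {"x":0,"y":0,"z":0,"ax":0,"ay":0,"az":0,"gripper":1},
])

```text
clock: 6.9
position: [0.4095, -0.2832, 0.0882]
ee_rot: [0.0, 1.0, 0.002, -0.004]
ft_force: [-1.3, 0.9, -0.3]
grip_width: -0.001
grasp_force: 0.0
```

Call:
apply_moves([
  {"x":0,"y":0,"z":0,"ax":0,"ay":0,"az":0,"gripper":1},
  {"x":0,"y":0,"z":5,"ax":0,"ay":0,"az":0,"gripper":1},
  {"x":0,"y":0,"z":5,"ax":0,"ay":0,"az":0,"gripper":1},
  {"x":0,"y":0,"z":0,"ax":0,"ay":0,"az":0,"gripper":1},
])

```text
clock: 7.23
position: [0.413, -0.2855, 0.0839]
ee_rot: [0.001, 1.0, 0.0, 0.001]
ft_force: [-0.2, 0.3, 0.2]
grip_width: -0.0
grasp_force: 0.0
```

Call:
apply_moves([
  {"x":2,"y":-3,"z":4,"ax":0,"ay":0,"az":0,"gripper":1},
  {"x":0,"y":0,"z":3,"ax":0,"ay":0,"az":0,"gripper":1},
  {"x":0,"y":0,"z":3,"ax":0,"ay":0,"az":0,"gripper":1},
  {"x":0,"y":0,"z":0,"ax":0,"ay":0,"az":0,"gripper":1},
])

```text
clock: 7.57
position: [0.4104, -0.2894, 0.0733]
ee_rot: [0.001, 1.0, -0.0, 0.0]
ft_force: [0.1, 0.1, 4.1]
grip_width: 0.004
grasp_force: 2.1
```

Call:
apply_moves([
  {"x":0,"y":0,"z":3,"ax":0,"ay":0,"az":0,"gripper":1},
  {"x":0,"y":0,"z":0,"ax":0,"ay":0,"az":0,"gripper":1},
])

```text
clock: 7.73
position: [0.4106, -0.2895, 0.0718]
ee_rot: [0.001, 1.0, 0.0, 0.0]
ft_force: [-6.5, 2.8, 22.4]
grip_width: -0.0
grasp_force: 11.3
```

The force passed the 5 N spring to 22 N, so the button is at its stop. I'll hold briefly, then lift off.

Call:
apply_moves([
  {"x":0,"y":0,"z":0,"ax":0,"ay":0,"az":0,"gripper":1},
  {"x":0,"y":0,"z":0,"ax":0,"ay":0,"az":0,"gripper":1},
  {"x":0,"y":0,"z":-8,"ax":0,"ay":0,"az":0,"gripper":1},
  {"x":0,"y":0,"z":-25,"ax":0,"ay":0,"az":0,"gripper":1},
  {"x":0,"y":0,"z":-35,"ax":0,"ay":0,"az":0,"gripper":1},
])

```text
clock: 8.15
position: [0.4085, -0.2879, 0.1371]
ee_rot: [0.001, 1.0, 0.001, -0.003]
ft_force: [1.1, -0.3, 1.5]
grip_width: 0.002
grasp_force: 0.0
```

Call:
apply_moves([
  {"x":0,"y":-30,"z":-35,"ax":0,"ay":0,"az":0,"gripper":1},
  {"x":0,"y":-35,"z":0,"ax":0,"ay":0,"az":0,"gripper":1},
  {"x":0,"y":-30,"z":0,"ax":0,"ay":0,"az":0,"gripper":1},
  {"x":0,"y":0,"z":0,"ax":0,"ay":0,"az":0,"gripper":1},
  {"x":0,"y":0,"z":0,"ax":0,"ay":0,"az":0,"gripper":1},
])

```text
clock: 8.57
position: [0.409, -0.3823, 0.1696]
ee_rot: [0.002, 1.0, -0.0, -0.001]
ft_force: [0.6, -0.0, 0.7]
grip_width: 0.002
grasp_force: 0.0
```

Run:
```python
from h import *
snap('top','top7');o=get_obs();print(o['clock'],o['position'],o['ft_force'])
i=cv2.imread('pics/top7.png')[140:290,210:410]
cv2.imwrite('pics/c7.png',cv2.resize(i,None,fx=4,fy=4,interpolation=cv2.INTER_CUBIC))
```

```text
8.6167 [ 0.40954261 -0.38088723  0.16937763] [-0.36271749 -0.04262558  0.07447064]
```

View pics/c7.png

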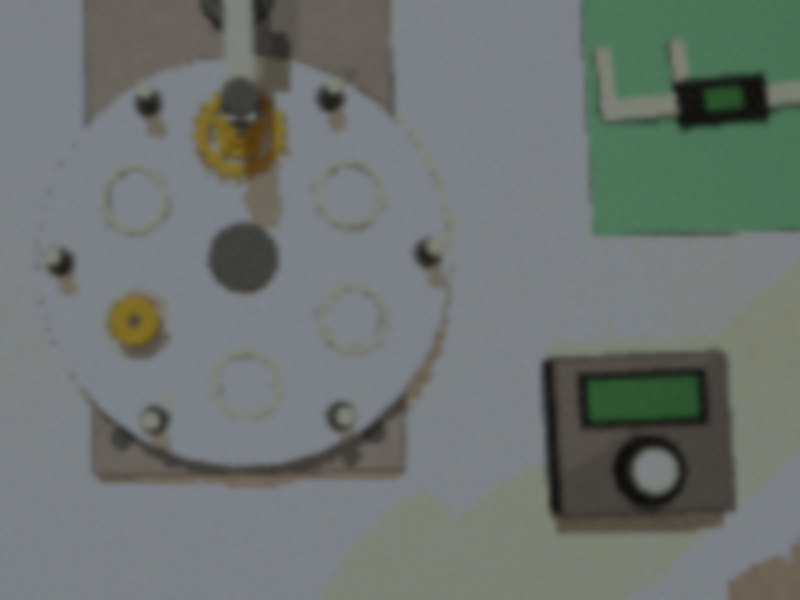

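The wheel sits under the probe at (240,133), the drum is seated at (134,320), the button at (656,471) is up again, and the arm is clear. I'll hand it in.

```bash
python3 -c "
from workcell import *
print(hand_in())"
```

```text
the job is handed in; nothing more can be done
None
```

I handed the job in, with no verdict returned: the table is one station on counter-clockwise with the toothed wheel under the probe, the button was pressed to its stop and came up again, and a first push that jammed on a peg (about 50 N sideways on the tool, over the 40 N limit if any of it was on the gripper's body) was backed off and redone.

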